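# Clamp a housing in the cam-locked screwdriving nest

## Robot

A 6-joint arm with a two-finger parallel gripper is mounted at the origin on the work surface. World frame = base frame: x ahead of the robot, y to its left, z up, the work surface at z = 0. Lengths are in m, angles in rad, forces in N, time in s.
With the tool pointing down it reaches from about 0.425 to 0.95 m from the base axis. Payload 14.7 kg.
Tool frame: the origin (TCP) lies at the very end of the fingers, on their centre line; the grasp point (between the pads) lies behind it (robot.pinch_z is the z of the grasp point in the tool frame, in m); z points along the fingers, y is the line along which they close (so a half turn about z gives the same grasp; the last joint's range is limited). The gripper opens to 85 mm and grips with 20 to 120 N. Pads are 22 mm wide; open, the fingers measure 114 mm over their backs; the gripper's body (76 mm by 85 mm) begins 54 mm behind the grasp point. The pads swing forward as they close: fully open they stand 13 mm farther back than shut.
Start: joints at [-1.265, 0.48, 1.596, -0, 1.065, -0.047], TCP at [0.225, -0.61, 0.231] pointing down, gripper open.
Joint ranges: [-2.75, 2.75], [-0.82, 2.05], [0.23, 2.67], [-1.56, 4.7], [0.09, 2.69], [-2.92, 2.92]. Speed limits (rad/s): [1.89, 1.89, 2.39, 3.01, 3.01, 3.01].

## Interface

Orientations are given as a unit quaternion [w, x, y, z].
In Python, from station import robot gives the robot as it stands. The module is installed in compiled form; this text tells all that it offers.
- The arm moves only by the tool play_rows, never from a script. Its argument "commands" is a list of rows, each a list of 6 numbers: the shift along the world's x, y, z in cm, then the turn, a rotation vector about the world's x, y, z in degrees. In form: [[dx, dy, dz, wx, wy, wz], ...]. A call has 1 to 20 rows; each row shifts and turns the commanded pose from where the row before left it; what a row does not reach is not made up. A row lasts 1/10 s, in which the tool goes at most 50 mm and 8.59 degrees, less where a joint would pass 70% of its speed; a pose out of reach is approached as far as the arm can. A call is refused whole if a number of a shift passes 5 or a number of a turn 8.59, either way. A call with a gripper value outside its range is refused whole. "jaw" is the finger opening in cm, from 0 to 8.54, set as the call begins (left out, the last holds). The fingers move at their own pace and stop on an object; "squeeze" is the grip in N (left out, the last holds). Time passes only in rows, so rows that do not move let the fingers close. It gives the time, the measured TCP pose, the force, the opening and the grip force at its end, in the units of the state.
- robot.read_state(): the state, without advancing time (a new reading comes with each control period).
- robot.read_camera(name): name is "scene" or "top"; returns a dict with "img" (480x640x3 uint8, red, green, blue), "camera_matrix" (3x3 intrinsics, pixels), "world_from_camera" (4x4, takes a point from camera to world coordinates). Camera axes: x right, y up, looking along -z (the intrinsics and any distortion apply to the point x, -y, -z); pixel columns grow to the right and rows downward; lengths in m; the calibration is good to about 2 mm. A picture is of the moment at which its call begins. There is no depth.
- robot.job_done(): hands the job in; it is judged then, once.
Trained networks look in a picture, given as the dict that the camera call returned (one of the last four; its "shot" number tells which), for a name from the list of things; names that differ only in an ending like _2 or _b are one class to them, and where a whole thing is asked for, a point or a joint stands for the part that bears it (a point fixed in the world has none). Each returns a list of dicts, best first, with "score" (0 to 1); they miss things now and then, are a little off and sometimes report something else, mostly with a low value. They report only what shows in the picture. A call takes as long as a camera call. They do not tell look-alikes from the thing itself.
- robot.boxes_of(picture, name): "bbox" ([left, top, right, bottom] in pixels, round what is visible of it).
- robot.regions_of(picture, name): "pixels" (480x640 bool, what is visible of it) and "bbox" ([left, top, right, bottom] in pixels, round what is visible of it).
The state is a dict: "clock": time; "joints": joint angles; "joint_vel": joint speeds; "joint_torque": joint torques, N m; "position": TCP position; "orientation": TCP orientation; "contact_force": force on the tool from outside, world axes, zero at the start; "torque": the same for the moment, N m; "gripper_width": finger opening in m; "gripper_force": force on a finger pad.
Only numpy, scipy, OpenCV 4.12 (cv2) and the standard library are available. Lean on these libraries where they do the work, as an engineer would, in place of code of your own. Each camera call takes 0.05 s, during which the arm holds its last target. There are 200 camera calls.

## Task

Clamp the black housing in the screwdriving nest, ready for its screws: swing the cam lever all the way forward so that the eccentric is at its low point and frees the slide, push the slide fully home so that its sprung pad holds the housing against the end stop, then swing the cam lever all the way back to lock the slide there. Do it all by pushing with the fingertips; do not touch or lift the housing itself (the slide moves it), and leave the other things on the bench where they are.

Things in the scene. Friction and masses are not known exactly. Their poses are not given: they have to be found in the camera images.
- nest: Fixture fixed to the bench: aluminium base plate (x -105 to 170, y -56 to 89, top z 12 mm), steel slide along its middle line. Origin: on the bench under the slide's middle line, beside the cam. x = FORWARD, the way the slide is pushed, to the end stop; y = left seen along x, the cam's side; z up. Guide strips: y +-16 to +-27, x -95 to 22, top z 26. Nothing is higher than the lever knob, z 82.
- stop_face (a point): Centre of the end stop's face, at nest (140, 0, 25) mm, axes as nest; the face is 64 mm wide (y), its top at z 38. With the housing home its front end touches it. White rails (inner faces y +-32, x 62 to 142, top z 25) guide the housing on both sides.
- cam_axis (a point): Upright axis of the cam and lever, at nest (0, 48, 42) mm; axes as nest. The cam is an eccentric steel disc, 40 mm diameter, 8 mm off-centre, z 29 to 41. With the slide home and the lug past it, its high point turns in behind the lug, locks it, and takes up the last few mm of slide travel if they are missing.
- cam_lever (a joint): Cam angle, rad, a stop at each end. 0 = locked: lever points backward (nest -x), high point across the lug's path. Grows clockwise seen from above: the lever sweeps over the side away from the slide (nest +y at 1.57) to forward (nest +x) at 3.14 = low point; the lug passes only from about 2.6 on. Stays where left. Turning takes 0.1 N m (1.5 N at the knob), up to 0.25 while it wedges the slide.
- lever_knob (a point): Middle (z 66) of the upright black cylindrical knob at the lever's end: 16 mm diameter, z 42 to 82, 70 mm from the cam axis. The lever bar is 12 mm wide, z 42 to 50. The point turns with the lever: its -x points from axis to knob. A fingertip pushing the knob's side at z 52 to 80 mm is above all other parts but the slide's push plate.
- clamp_slide (a joint): Slide travel, m, 0 (drawn back) to 0.067 (its end), growing forward (nest +x). Friction about 6 N: it stays where left; 1 to 5 N more over the last 4 mm as the sprung pad is pressed in. With the cam locked its lug meets the disc at about 0.014 and goes no further. From 0.0635 the pad bears on a housing that is against the end stop.
- push_face (a point): Centre of the rear face (facing nest -x) of the upright steel push plate at the back of the slide, where it is pushed: plate 44 mm wide (y), 10 mm thick, z 13 to 75 mm; this point at z 55, nest x = -116.5 mm + slide travel, y = 0. Axes as nest.
- lug (a point): Front face, middle of the free end, of the steel cross lug on top of the slide that the cam blocks: lug 14 mm long (x), reaching from y -15 to y 34 mm, z 29 to 41; at nest x = -33 mm + slide travel. Axes as nest.
- spring_pad (a joint): Compression of the black rubber-faced sprung pad (40 x 20 mm) on the slide's front end, m: 0 = free, up to 0.004; about 0.002 to 0.0035 with the slide home on a housing that is against the end stop.
- housing: The black plastic electronics housing lying in the nest: 90 (x) x 60 (y) x 28 mm (z), about 160 g, four screw holes on top; origin at the centre of its underside, which is at z 12 mm. x runs along the nest. It starts 4 to 20 mm short of the end stop; home it lies at nest x = 95 mm.
- spare_housing: Bystander: an equal black housing 90 x 60 x 28 mm lying on the bench beside the nest; origin at the centre of its underside.
- screw_dish: Bystander: white round dish of screws, 72 mm diameter, 24 mm high, on the bench beside the nest; origin at the centre of its underside.
- glue_bottle: Bystander: small white bottle standing on the bench, 36 mm diameter, 95 mm high, on the cam's side of the nest but clear of the lever; origin at the centre of its underside.
Mind the look-alikes: they are no part of the job. Leave any green look-alike of the housing alone.

How it is judged:
On the way, in this order (a step that is already met when the one before it is completed fails the run):
1. the cam is turned to its low point (over 2.7 rad) while the slide is still drawn back (value of joint cam_lever above 2.7 rad and value of joint clamp_slide below 0.016 m), for 0.1 s.
2. the slide is pushed forward past the cam (over 60 mm) with the cam still at its low point (value of joint clamp_slide above 0.06 m and value of joint cam_lever above 2.5 rad), for 0.1 s.
At the end, for the whole second after the job is handed in: Cam lever within 0.2 rad of its locked stop, slide home (over 64 mm), sprung pad pressed in over 1 mm, housing flat on the base plate, at rest, within 2 mm of the end stop; spare housing, screw dish and bottle within 20 mm of where they stood (value of joint cam_lever below 0.2 rad and value of joint clamp_slide above 0.064 m and value of joint spring_pad above 0.001 m and x of housing in the frame of nest between 0.093 and 0.097 m and height (world z) of housing below 0.016 m and angle between housing's own z axis and vertical below 0.06 rad and linear speed of housing below 0.01 m/s and distance of each of screw_dish, spare_housing, glue_bottle from where it was at the start of the episode below 0.02 m); the robot touches nothing.
It fails at once if the housing is touched by the fingers or the arm (over 1 N) (contact force between any of the fingers, the arm and housing above 1 N).
It fails at once if the housing is lifted or tipped (height (world z) of housing above 0.022 m or angle between housing's own z axis and vertical above 0.2 rad).
It fails at once if a bystander is displaced by more than 20 mm (distance of any of screw_dish, spare_housing, glue_bottle from where it was at the start of the episode above 0.02 m).
It also fails if it takes over 72 s, if anything falls off the work surface, if the arm or the gripper's body presses on something with over 40 N, if the wrist force passes 120 N, or if a joint passes its speed limit or range.

## Working session

There is one attempt and no reset: what is moved stays moved. The work goes in short steps, Python scripts to look and compute and a tool call to move; the robot and the scene stay as the last step left them, time stands still between calls to the robot, and variables do not carry over. Pictures are saved under pics/ and viewed, at most 10 in all, crops included, and the job is handed in when it is done.

Besides the shell and the picture viewer there is one more tool, called after "Emit:" as name([rows], argument=value, ...), one row to a line, values as JSON. play_rows: Moves the arm, as the interface text tells. Its arguments: {"type":"object","properties":{"commands":{"type":"array","items":{"type":"array","items":{"type":"number"}}},"jaw":{"type":"number"},"squeeze":{"type":"number"}},"required":["commands"]}

```bash
mkdir -p pics; cat > h.py <<'E'
from station import robot
import cv2, numpy as np
def shot(cam,fn=None):
    p=robot.read_camera(cam)
    if fn: cv2.imwrite('pics/'+fn,p['img'][:,:,::-1])
    return p
def ray(p,uv,z):
    K=np.array(p['camera_matrix']);T=np.array(p['world_from_camera'])
    a=np.linalg.solve(K,[uv[0],uv[1],1]); d=T[:3,:3]@np.array([a[0],-a[1],-a[2]]); o=T[:3,3]
    return o+d*(z-o[2])/d[2]
def proj(p,X):
    K=np.array(p['camera_matrix']);T=np.array(p['world_from_camera'])
    c=T[:3,:3].T@(np.atleast_2d(X)-T[:3,3]).T; q=K@np.array([c[0],-c[1],-c[2]]); return (q[:2]/q[2]).T
E
python3 - <<'E'
from h import *
for c in('top','scene'):
    p=shot(c,c+'0.png')
    print(c,np.round(p['camera_matrix'],1).tolist(),np.round(p['world_from_camera'],3).tolist(),[k for k in p])
    for n in('nest','housing','lever_knob','push_face','lug','cam_axis','screw_dish','glue_bottle','spare_housing','clamp_slide'):
        for b in robot.boxes_of(p,n)[:3]: print(n,round(b['score'],2),np.round(b['bbox']).tolist())
E
```

```text
top [[470.3, 0.0, 321.9], [0.0, 470.3, 242.7], [0.0, 0.0, 1.0]] [[-0.076, 0.973, -0.216, 0.432], [-0.997, -0.074, 0.02, 0.012], [0.004, 0.217, 0.976, 0.885], [0.0, 0.0, 0.0, 1.0]] ['img', 'camera_matrix', 'world_from_camera', 'shot']
nest 0.7 [243.0, 188.0, 393.0, 344.0]
housing 0.81 [298.0, 116.0, 344.0, 153.0]
housing 0.61 [317.0, 222.0, 371.0, 277.0]
housing 0.59 [423.0, 194.0, 466.0, 248.0]
lever_knob 0.85 [259.0, 254.0, 308.0, 290.0]
push_face 0.9 [262.0, 279.0, 319.0, 336.0]
lug 0.66 [266.0, 277.0, 318.0, 336.0]
cam_axis 0.74 [242.0, 183.0, 392.0, 345.0]
cam_axis 0.55 [227.0, 176.0, 249.0, 204.0]
glue_bottle 0.65 [227.0, 172.0, 250.0, 205.0]
glue_bottle 0.21 [247.0, 188.0, 395.0, 345.0]
spare_housing 0.82 [320.0, 328.0, 373.0, 394.0]
clamp_slide 0.58 [265.0, 276.0, 319.0, 334.0]
scene [[524.1, 0.0, 324.8], [0.0, 524.1, 240.2], [0.0, 0.0, 1.0]] [[0.371, -0.669, 0.644, 1.314], [0.929, 0.269, -0.255, -0.277], [-0.002, 0.692, 0.721, 0.878], [0.0, 0.0, 0.0, 1.0]] ['img', 'camera_matrix', 'world_from_camera', 'shot']
nest 0.89 [266.0, 192.0, 371.0, 318.0]
housing 0.95 [329.0, 331.0, 388.0, 376.0]
housing 0.74 [285.0, 242.0, 325.0, 287.0]
housing 0.7 [176.0, 211.0, 210.0, 246.0]
lever_knob 0.92 [326.0, 210.0, 362.0, 253.0]
push_face 0.82 [313.0, 196.0, 345.0, 242.0]
lug 0.85 [313.0, 196.0, 345.0, 241.0]
cam_axis 0.68 [260.0, 194.0, 371.0, 319.0]
cam_axis 0.24 [325.0, 212.0, 362.0, 252.0]
cam_axis 0.16 [234.0, 232.0, 267.0, 258.0]
screw_dish 0.64 [234.0, 232.0, 269.0, 259.0]
glue_bottle 0.87 [403.0, 260.0, 419.0, 292.0]
spare_housing 0.81 [265.0, 194.0, 295.0, 225.0]
clamp_slide 0.8 [311.0, 195.0, 348.0, 241.0]
```

```bash
python3 - <<'E'
import cv2
a=cv2.imread('pics/top0.png')[160:400,200:480]; cv2.imwrite('pics/t0c.png',cv2.resize(a,None,fx=2.5,fy=2.5,interpolation=cv2.INTER_CUBIC))
a=cv2.imread('pics/scene0.png')[180:390,160:440]; cv2.imwrite('pics/s0c.png',cv2.resize(a,None,fx=2.5,fy=2.5,interpolation=cv2.INTER_CUBIC))
E
```

```text
(no output)
```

View pics/t0c.png

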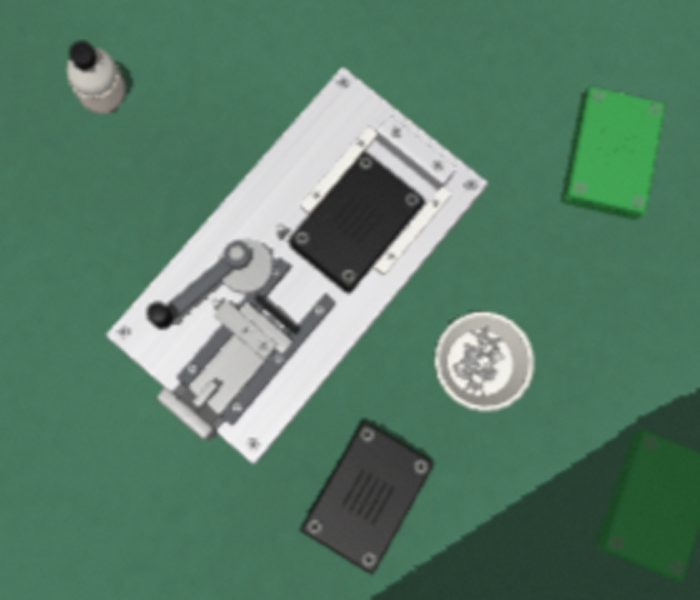

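View pics/s0c.png

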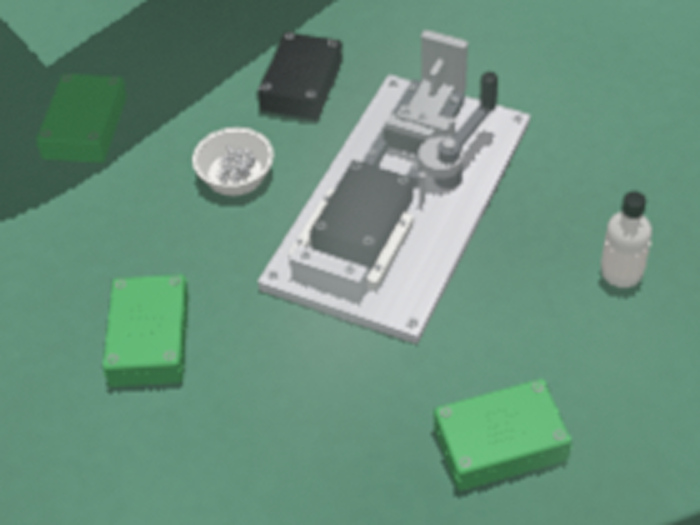

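The top view crop shows the nest corners at about (343,67), (488,183), (253,463) and (107,335), with the knob at (160,314). The lever points backward and the slide is drawn back. The dish and spare housing are on the right side, and the bottle is on the far left.

```bash
cat >> h.py <<'E'
def nest_to_world(s,P):
    c,si=np.cos(s[2]),np.sin(s[2]); P=np.atleast_2d(np.array(P,float))/1000
    return np.c_[s[0]+c*P[:,0]-si*P[:,1], s[1]+si*P[:,0]+c*P[:,1], P[:,2]]
def w2n(s,X):
    c,si=np.cos(s[2]),np.sin(s[2]); d=np.array(X[:2])-s[:2]
    return 1000*np.array([c*d[0]+si*d[1],-si*d[0]+c*d[1]])
E
python3 - <<'E'
from h import *
from scipy.optimize import least_squares
C=[[170,89,12],[170,-56,12],[-105,-56,12],[-105,89,12]]
pt=shot('top');ps=shot('scene')
ut=np.array([[343,67],[488,183],[253,463],[107,335]])/2.5+[200,160]
us=np.array([[418,334],[262,284],[390,77],[529,117]])/2.5+[160,180]
r=lambda s:np.r_[(proj(pt,nest_to_world(s,C))-ut).ravel(),(proj(ps,nest_to_world(s,C))-us).ravel()]
ft=lambda s:r(s)[:8]
best=[least_squares(f,[0.45,0.05,-.7]) for f in(ft,r)]
for b in best: print(b.x,np.round(b.fun,1))
s=best[1].x; np.save('s.npy',s)
k=np.array([160,314])/2.5+[200,160]; print('knob',w2n(s,ray(pt,k,.082)), 'scene',w2n(s,ray(ps,np.array([489,77])/2.5+[160,180],.082)))
print('plate top', w2n(s,ray(pt,np.array([187,413])/2.5+[200,160],.075)))
th=np.linspace(0,3.14,5)
for t in th: print(t,nest_to_world(s,[[-70*np.cos(t),48+70*np.sin(t),66]]))
print('push',nest_to_world(s,[[-116.5,0,55],[-50,0,55]]))
for n,u,z in(('bottle',(83,55),.095),('dish',(484,360),.024),('spare',(367,497),.028)): print(n,w2n(s,ray(pt,np.array(u)/2.5+[200,160],z)))
st=robot.read_state(); print(st['clock'],st['position'],st['orientation'],robot.pinch_z)
E
```

```text
[ 0.55102326  0.01139454 -0.77878263] [ 0.  -0.3  0.3 -0.   0.2  0.4 -0.5 -0.1]
[ 0.55195002  0.0122102  -0.77578457] [-0.7 -0.8 -0.4 -0.7 -0.  -0.1 -1.  -0.4 -0.2  0.8 -1.9 -1.  -0.9 -1.
  0.1 -1. ]
knob [-68.80253521  55.3171562 ] scene [-67.49406704  59.52217652]
plate top [-107.33343768   -2.31474347]
0.0 [[0.53559225 0.09549539 0.066     ]]
0.785 [[0.58486247 0.11647254 0.066     ]]
1.57 [[0.63454282 0.09648609 0.066     ]]
2.355 [[0.65555919 0.0472326  0.066     ]]
3.14 [[ 0.63561232 -0.00246365  0.066     ]]
push [[0.46878395 0.0937924  0.055     ]
 [0.51625642 0.04722402 0.055     ]]
bottle [ 33.54468618 217.05600216]
dish [  59.42143063 -137.6545413 ]
spare [ -70.59143178 -133.73688957]
1.2 [ 0.2246081  -0.60993257  0.23129287] [-2.12687534e-05  9.84479256e-01  1.75500978e-01 -5.79900580e-06] -0.0187
```

Emit:
play_rows([
  [1.64, 3.82, 0, 0, 0, 1.41],
  [1.64, 3.82, 0, 0, 0, 1.41],
  [1.64, 3.82, 0, 0, 0, 1.41],
  [1.64, 3.82, 0, 0, 0, 1.41],
  [1.64, 3.82, 0, 0, 0, 1.41],
  [1.64, 3.82, 0, 0, 0, 1.41],
  [1.64, 3.82, 0, 0, 0, 1.41],
  [1.64, 3.82, 0, 0, 0, 1.41],
  [1.64, 3.82, 0, 0, 0, 1.41],
  [1.64, 3.82, 0, 0, 0, 1.41],
  [1.64, 3.82, 0, 0, 0, 1.41],
  [1.64, 3.82, 0, 0, 0, 1.41],
  [1.64, 3.82, 0, 0, 0, 1.41],
  [1.64, 3.82, 0, 0, 0, 1.41],
  [1.64, 3.82, 0, 0, 0, 1.41],
  [1.64, 3.82, 0, 0, 0, 1.41],
  [1.64, 3.82, 0, 0, 0, 1.41],
  [1.64, 3.82, 0, 0, 0, 1.41],
  [0, 0, 0, 0, 0, 0],
  [0, 0, 0, 0, 0, 0],
], jaw=0, squeeze=60)

```text
clock: 3.2
position: [0.5198, 0.0785, 0.2311]
orientation: [-0.0, 0.922, 0.388, -0.0]
contact_force: [0.0, 0.3, 0.1]
gripper_width: 0.0002
gripper_force: 0.0
```

Emit:
play_rows([
  [0, 0, -2.7, 0, 0, 0],
  [0, 0, -2.7, 0, 0, 0],
  [0, 0, -2.7, 0, 0, 0],
  [0, 0, -2.7, 0, 0, 0],
  [0, 0, -2.7, 0, 0, 0],
  [0, 0, 0, 0, 0, 0],
  [0, 0, 0, 0, 0, 0],
])

```text
clock: 3.9
position: [0.5195, 0.0769, 0.0967]
orientation: [-0.0, 0.922, 0.387, -0.0]
contact_force: [0.5, -0.2, 1.0]
gripper_width: 0.0002
gripper_force: 0.0
```

```bash
cat > look.py <<'E'
import sys
from h import *
n=sys.argv[1]
a=[]
for c,(x,y) in(('top',(220,170)),('scene',(250,175))):
    p=shot(c)['img'][y:y+190,x:x+190,::-1]; a.append(cv2.resize(p,(399,399),interpolation=cv2.INTER_CUBIC))
cv2.imwrite('pics/'+n,np.hstack(a))
s=np.load('s.npy');st=robot.read_state();print(w2n(s,st['position']),st['position'][2],st['contact_force'])
E
python3 look.py a1.png
```

```text
[-67.96637605  24.46270545] 0.09768120821158201 [0.12766871 0.10646559 0.62548332]
```

View pics/a1.png

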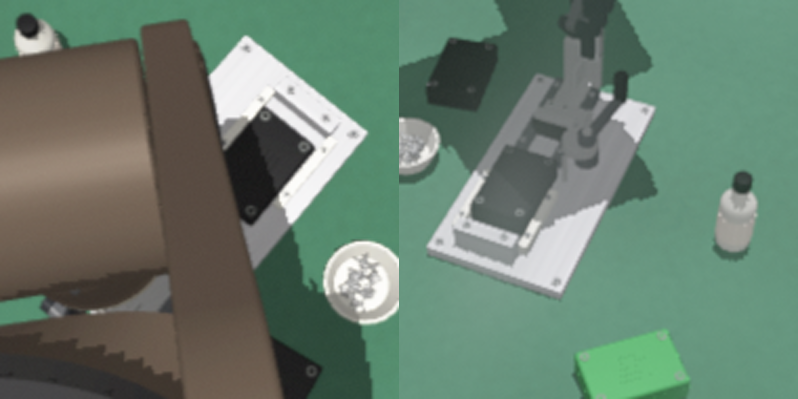

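The scene view shows the closed fingers standing between the push plate and the knob, around (580,60), clear on both sides. Next I'll descend and push the knob along its arc.

Emit:
play_rows([
  [0, 0, -2, 0, 0, 0],
  [0, 0, -1.9, 0, 0, 0],
  [0, 0, 0, 0, 0, 0],
])

```text
clock: 4.3
position: [0.5194, 0.0775, 0.057]
orientation: [-0.0, 0.922, 0.387, -0.0]
contact_force: [-0.1, 0.1, 0.7]
gripper_width: -0.0001
gripper_force: 0.0
```

```bash
python3 - <<'E'
from h import *
s=np.load('s.npy');p=np.array(robot.read_state()['position']);print(p,w2n(s,p))
t=np.linspace(-.33,2.75,20)
W=nest_to_world(s,[[-70*np.cos(a),48+70*np.sin(a),58] for a in t])
W=np.vstack([p,W]);print(np.round(np.diff(W[:,:2],axis=0)*100,2).tolist(), W[-1])
E
```

```text
[0.51938466 0.07747037 0.05701716] [-68.94764841  23.78265216]
[[0.3, -0.08], [0.57, 0.98], [0.72, 0.87], [0.85, 0.75], [0.96, 0.6], [1.05, 0.44], [1.1, 0.26], [1.13, 0.08], [1.13, -0.1], [1.1, -0.28], [1.04, -0.46], [0.95, -0.62], [0.84, -0.76], [0.7, -0.89], [0.55, -0.99], [0.38, -1.07], [0.21, -1.11], [0.02, -1.13], [-0.16, -1.12], [-0.34, -1.08]] [0.6504604  0.02023934 0.058     ]
```

Emit:
play_rows([
  [0.3, -0.08, 0, 0, 0, 0],
  [0.57, 0.98, 0, 0, 0, 0],
  [0.72, 0.87, 0, 0, 0, 0],
  [0.85, 0.75, 0, 0, 0, 0],
  [0.96, 0.6, 0, 0, 0, 0],
  [1.05, 0.44, 0, 0, 0, 0],
  [1.1, 0.26, 0, 0, 0, 0],
  [1.13, 0.08, 0, 0, 0, 0],
  [1.13, -0.1, 0, 0, 0, 0],
  [1.1, -0.28, 0, 0, 0, 0],
  [1.04, -0.46, 0, 0, 0, 0],
  [0.95, -0.62, 0, 0, 0, 0],
  [0.84, -0.76, 0, 0, 0, 0],
  [0.7, -0.89, 0, 0, 0, 0],
  [0.55, -0.99, 0, 0, 0, 0],
  [0.38, -1.07, 0, 0, 0, 0],
  [0.21, -1.11, 0, 0, 0, 0],
  [0.02, -1.13, 0, 0, 0, 0],
  [-0.16, -1.12, 0, 0, 0, 0],
  [-0.34, -1.08, 0, 0, 0, 0],
])

```text
clock: 6.3
position: [0.6508, 0.0195, 0.0574]
orientation: [0.0, 0.922, 0.387, 0.0]
contact_force: [0.3, 1.4, -0.3]
gripper_width: -0.0
gripper_force: 0.9
```

```bash
python3 look.py a2.png
```

```text
[65.49136976 73.64988579] 0.05738747761679683 [0.54297674 0.17820834 0.1390756 ]
```

View pics/a2.png

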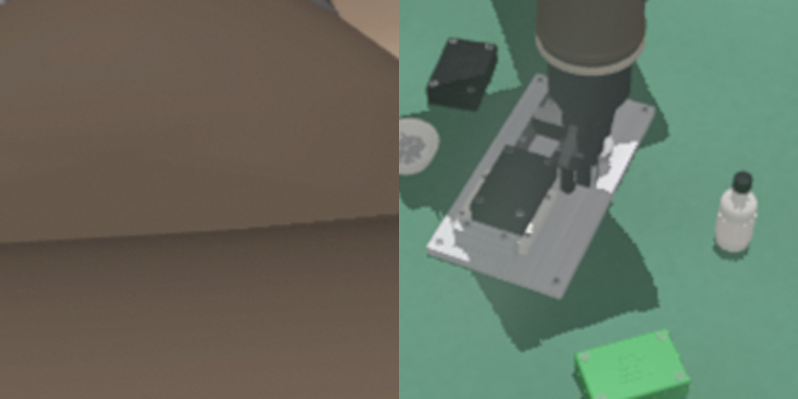

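The knob now points forward beside the housing, at about (568,180). I'll nudge it on to the stop.

Emit:
play_rows([
  [-0.25, -0.26, 0, 0, 0, 0],
  [-0.25, -0.26, 0, 0, 0, 0],
  [0, 0, 0, 0, 0, 0],
])

```text
clock: 6.7
position: [0.6455, 0.0153, 0.0574]
orientation: [0.0, 0.922, 0.388, -0.0]
contact_force: [-0.3, -0.1, -0.1]
gripper_width: -0.0002
gripper_force: 0.0
```

Emit:
play_rows([
  [-0.15, -0.15, 0, 0, 0, 0],
  [-0.15, -0.15, 0, 0, 0, 0],
  [0, 0, 0, 0, 0, 0],
])

```text
clock: 7.0
position: [0.6441, 0.0136, 0.0575]
orientation: [-0.0, 0.922, 0.387, 0.001]
contact_force: [8.2, 12.1, -3.9]
gripper_width: -0.0
gripper_force: 6.8
```

Emit:
play_rows([
  [0.35, 0.36, 0, 0, 0, 0],
  [0, 0, 3, 0, 0, 0],
  [0, 0, 3, 0, 0, 0],
  [-2.44, 1.16, 3, 0, 0, 0],
  [-2.44, 1.16, 0, 0, 0, 0],
  [-2.44, 1.16, 0, 0, 0, 0],
  [-2.44, 1.16, 0, 0, 0, 0],
  [-2.44, 1.16, 0, 0, 0, 0],
  [-2.44, 1.16, 0, 0, 0, 0],
  [-2.44, 1.16, 0, 0, 0, 0],
  [-2.44, 1.16, 0, 0, 0, 0],
  [0, 0, 0, 0, 0, 0],
  [0, 0, -3, 0, 0, 0],
  [0, 0, -1.5, 0, 0, 0],
  [0, 0, 0, 0, 0, 0],
])

```text
clock: 8.5
position: [0.4503, 0.1085, 0.1008]
orientation: [-0.0, 0.922, 0.388, -0.001]
contact_force: [0.5, -0.2, 0.6]
gripper_width: 0.0001
gripper_force: 0.0
```

```bash
python3 look.py a3.png
```

```text
[-139.36284591   -1.60255527] 0.10243935300260347 [-1.07010512  0.59567794  0.506219  ]
```

View pics/a3.png

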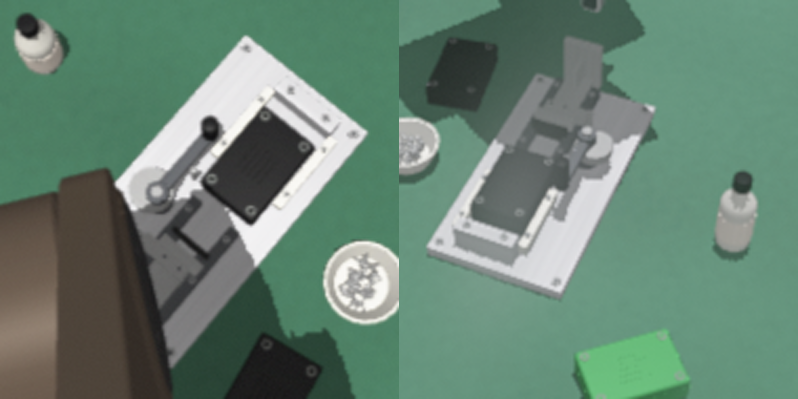

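The lever points fully forward, with the knob at (210,128) in the left view. The fingertip is behind the push plate and above it. Next I'll lower it and push the slide.

Emit:
play_rows([
  [0, 0, -2, 0, 0, 0],
  [0, 0, -2, 0, 0, 0],
  [0, 0, -1.5, 0, 0, 0],
  [0, 0, 0, 0, 0, 0],
  [0.5, -0.49, 0, 0, 0, 0],
  [0.5, -0.49, 0, 0, 0, 0],
  [0.5, -0.49, 0, 0, 0, 0],
  [0.5, -0.49, 0, 0, 0, 0],
  [0.5, -0.49, 0, 0, 0, 0],
  [0.5, -0.49, 0, 0, 0, 0],
  [0.5, -0.49, 0, 0, 0, 0],
  [0.5, -0.49, 0, 0, 0, 0],
  [0.5, -0.49, 0, 0, 0, 0],
])

```text
clock: 9.9
position: [0.4969, 0.0644, 0.0483]
orientation: [-0.0, 0.922, 0.387, 0.001]
contact_force: [-2.1, 8.0, 0.9]
gripper_width: -0.0004
gripper_force: 3.9
```

Emit:
play_rows([
  [0.3, -0.29, 0, 0, 0, 0],
  [0.2, -0.2, 0, 0, 0, 0],
  [0.14, -0.14, 0, 0, 0, 0],
  [0, 0, 0, 0, 0, 0],
])

```text
clock: 10.3
position: [0.5035, 0.058, 0.0483]
orientation: [0.0, 0.922, 0.387, 0.001]
contact_force: [-0.5, 4.3, -0.6]
gripper_width: -0.0002
gripper_force: 1.7
```

Emit:
play_rows([
  [0.14, -0.14, 0, 0, 0, 0],
  [0.14, -0.14, 0, 0, 0, 0],
  [0, 0, 0, 0, 0, 0],
])

```text
clock: 10.6
position: [0.5053, 0.056, 0.0483]
orientation: [-0.0, 0.922, 0.387, 0.0]
contact_force: [-6.1, 16.7, 4.3]
gripper_width: -0.0001
gripper_force: 8.0
```

```bash
python3 look.py a4.png
```

```text
[-63.95363691  -1.36346247] 0.04829490029278444 [-6.00219905 16.28822579  4.94854977]
```

View pics/a4.png

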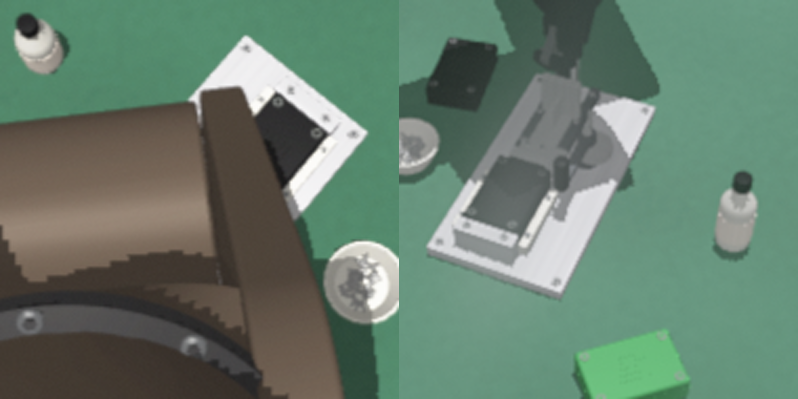

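The housing is against the end stop and the force has risen to about 17 N. One small extra push will confirm the slide is at its end.

Emit:
play_rows([
  [0.1, -0.1, 0, 0, 0, 0],
  [0, 0, 0, 0, 0, 0],
])

```text
clock: 10.9
position: [0.5054, 0.0558, 0.0483]
orientation: [-0.001, 0.922, 0.387, -0.0]
contact_force: [-10.8, 29.5, 9.1]
gripper_width: -0.0001
gripper_force: 14.3
```

Emit:
play_rows([
  [-0.53, 0.52, 0, 0, 0, 0],
  [-0.53, 0.52, 0, 0, 0, 0],
  [0, 0, 3, 0, 0, 0],
  [0, 0, 3, 0, 0, 0],
  [0, 0, 3, 0, 0, 0],
  [0, 0, 1, 0, 0, 0],
  [2.05, -1.47, 0, 0, 0, 0],
  [2.05, -1.47, 0, 0, 0, 0],
  [2.05, -1.47, 0, 0, 0, 0],
  [2.05, -1.47, 0, 0, 0, 0],
  [2.05, -1.47, 0, 0, 0, 0],
  [2.05, -1.47, 0, 0, 0, 0],
  [0, 0, 0, 0, 0, 0],
  [0, 0, 0, 0, 0, 0],
])

```text
clock: 12.3
position: [0.6184, -0.0236, 0.147]
orientation: [-0.0, 0.922, 0.387, -0.0]
contact_force: [-0.6, 0.9, 0.6]
gripper_width: -0.0
gripper_force: 0.0
```

```bash
python3 look.py a5.png
```

```text
[71.6648295  21.00799383] 0.1470883315948055 [-0.24615042 -0.27405165  0.40556497]
```

View pics/a5.png

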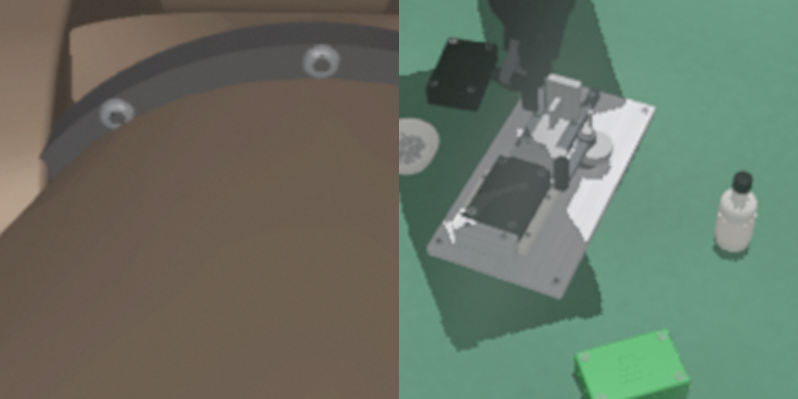

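Emit:
play_rows([
  [0, 0, -2.5, 0, 0, 0],
  [0, 0, -2.5, 0, 0, 0],
  [0, 0, -2.5, 0, 0, 0],
  [0, 0, -1, 0, 0, 0],
  [0, 0, 0, 0, 0, 0],
])

```text
clock: 12.9
position: [0.6174, -0.0228, 0.0613]
orientation: [-0.001, 0.922, 0.388, -0.001]
contact_force: [-0.5, -0.7, 0.3]
gripper_width: 0.0003
gripper_force: 0.0
```

```bash
python3 - <<'E'
from h import *
s=np.load('s.npy');p=np.array(robot.read_state()['position']);print(p,w2n(s,p))
t=np.linspace(np.pi+.39,0.4,20)
W=nest_to_world(s,[[-70*np.cos(a),48+70*np.sin(a),58] for a in t])
W=np.vstack([p,W]);print(np.round(np.diff(W[:,:2],axis=0)*100,2).tolist(), W[-1])
E
```

```text
[ 0.61741899 -0.02278377  0.06127992] [71.24190882 20.86516828]
[[-0.43, 0.49], [1.02, 0.54], [0.92, 0.7], [0.79, 0.84], [0.64, 0.96], [0.47, 1.05], [0.3, 1.11], [0.11, 1.15], [-0.08, 1.15], [-0.27, 1.12], [-0.45, 1.06], [-0.62, 0.97], [-0.77, 0.86], [-0.9, 0.72], [-1.0, 0.56], [-1.08, 0.39], [-1.13, 0.21], [-1.15, 0.02], [-1.14, -0.17], [-1.1, -0.35]] [0.55862595 0.11108549 0.058     ]
```

Emit:
play_rows([
  [-0.43, 0.49, 0, 0, 0, 0],
  [1.02, 0.54, 0, 0, 0, 0],
  [0.92, 0.7, 0, 0, 0, 0],
  [0.79, 0.84, 0, 0, 0, 0],
  [0.64, 0.96, 0, 0, 0, 0],
  [0.47, 1.05, 0, 0, 0, 0],
  [0.3, 1.11, 0, 0, 0, 0],
  [0.11, 1.15, 0, 0, 0, 0],
  [-0.08, 1.15, 0, 0, 0, 0],
  [-0.27, 1.12, 0, 0, 0, 0],
  [-0.45, 1.06, 0, 0, 0, 0],
  [-0.62, 0.97, 0, 0, 0, 0],
  [-0.77, 0.86, 0, 0, 0, 0],
  [-0.9, 0.72, 0, 0, 0, 0],
  [-1.0, 0.56, 0, 0, 0, 0],
  [-1.08, 0.39, 0, 0, 0, 0],
  [-1.13, 0.21, 0, 0, 0, 0],
  [-1.15, 0.02, 0, 0, 0, 0],
  [-1.14, -0.17, 0, 0, 0, 0],
  [-1.1, -0.35, 0, 0, 0, 0],
])

```text
clock: 14.9
position: [0.5591, 0.1104, 0.0624]
orientation: [-0.0, 0.922, 0.387, 0.0]
contact_force: [2.8, 0.4, 0.3]
gripper_width: -0.0002
gripper_force: 0.9
```

Emit:
play_rows([
  [-0.35, -0.28, 0, 0, 0, 0],
  [-0.25, -0.24, 0, 0, 0, 0],
  [0, 0, 0, 0, 0, 0],
])

```text
clock: 15.2
position: [0.5538, 0.1049, 0.0623]
orientation: [-0.0, 0.922, 0.387, -0.0]
contact_force: [0.3, -0.5, -0.1]
gripper_width: -0.0001
gripper_force: 0.0
```

Emit:
play_rows([
  [-0.15, -0.15, 0, 0, 0, 0],
  [-0.15, -0.15, 0, 0, 0, 0],
  [0, 0, 0, 0, 0, 0],
])

```text
clock: 15.5
position: [0.5526, 0.1031, 0.0626]
orientation: [-0.0, 0.922, 0.387, 0.002]
contact_force: [5.5, 11.1, -3.1]
gripper_width: 0.0001
gripper_force: 5.6
```

Emit:
play_rows([
  [0.5, 0.5, 0, 0, 0, 0],
  [0.5, 0.5, 0, 0, 0, 0],
  [0, 0, 3, 0, 0, 0],
  [0, 0, 4, 0, 0, 0],
  [0, 0, 4, 0, 0, 0],
  [0, 4.5, 2, 0, 0, 0],
  [0, 4.5, 0, 0, 0, 0],
  [0, 4.5, 0, 0, 0, 0],
  [-0.5, 4.5, 0, 0, 0, 0],
  [-0.5, 4.5, 0, 0, 0, 0],
  [-0.5, 4.5, 0, 0, 0, 0],
  [-0.5, 4.5, 0, 0, 0, 0],
  [0, 0, 0, 0, 0, 0],
  [0, 0, 0, 0, 0, 0],
])

```text
clock: 16.9
position: [0.5404, 0.4284, 0.1917]
orientation: [0.0, 0.921, 0.388, -0.0]
contact_force: [0.6, -0.9, -0.1]
gripper_width: 0.0003
gripper_force: 0.0
```

```bash
python3 look.py a6.png
```

```text
[-298.04250526  288.1188313 ] 0.19201196134357087 [-0.29072031 -0.36689349  0.15894354]
```

View pics/a6.png

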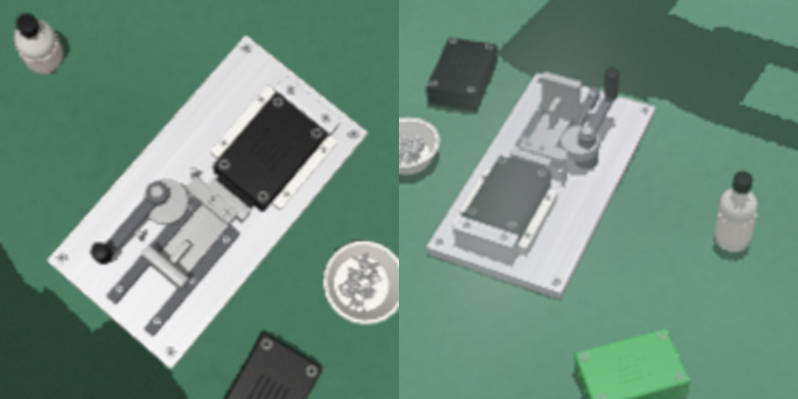

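The picture shows the lever pointing backward (knob at (102,252)), the lug past the cam, the housing against the stop, and the bystanders unmoved. I'll check the lever angle, then hand in.

```bash
python3 - <<'E'
from h import *
s=np.load('s.npy');p=shot('top')
q=lambda u,z:w2n(s,ray(p,np.array(u)/2.1+[220,170],z))
k=q((102,252),.082);a=q((157,191),.055);print(k,a,np.arctan2(k[1]-a[1],a[0]-k[0]))
if k[1]<57: print(robot.job_done())
E
```

```text
[-69.41926397  44.32175528] [ 0.43834234 47.33558567] -0.04311574326302969
the job is handed in; nothing more can be done
None
```

The housing is clamped: the cam lever was swung forward, the slide pushed to its end with the housing against the stop, and the lever swung back to within about 0.05 rad of its locked stop (measured from the image). The bystanders look unmoved and the job is handed in. The pad compression was not measured directly, and no verdict came back.

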